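# Clamp the tube rack on the shaker

## Robot

A 7-joint arm with a two-finger parallel gripper is mounted at the origin on the work surface. World frame = base frame: x ahead of the robot, y to its left, z up, the work surface at z = 0. Lengths are in m, angles in degrees, forces in N, time in s.
With the tool pointing down it reaches from about 0.425 to 0.875 m from the base axis. Payload 4.7 kg.
Tool frame: the origin (TCP) lies at the very end of the fingers, on their centre line; the grasp point (between the pads) lies 19 mm behind it (pinch_z is the distance from the TCP to the grasp point, in m); z points along the fingers, y is the direction in which the jaws open and shut (so a half turn about z gives the same grasp; the last joint's range is limited). The gripper opens to 87 mm and grips with 3 to 60 N. Pads are 19 mm wide; open, the fingers measure 117 mm over their backs; the gripper's body (75 mm by 190 mm) begins 51 mm behind the grasp point.
Start: joints at [73.631, 18.392, -4.016, 83.108, 1.295, 78.541, -3.26], TCP at [0.192, -0.621, 0.223] pointing down, gripper open.
Joint ranges: [-163.93, 163.93], [-17.29, 119.83], [-79.2, 71.16], [3.27, 140.29], [-89.18, 269.18], [5.43, 117.66], [-154.24, 154.24]. Speed limits (degrees/s): [147.25, 147.25, 180, 180, 180, 180, 180].

## Interface

Orientations are given as [roll, pitch, yaw] about the fixed x, y, z axes, in that order (R = Rz(yaw) Ry(pitch) Rx(roll)).
In Python, from cell import get_obs, read_camera, camera_params, sign_off, pinch_z gives the robot as it stands.
- The arm moves only by the shell command python3 -m handwheel 'ROWS' [FORCE]. ROWS is JSON, a list of rows, each a list of 5 numbers: the finger opening in m, from 0 to 0.087, then the shift along the tool's x, y, z in m, then the turn about the tool's z in rad. In form: [[jaw, tx, ty, tz, twist], ...]. A call has 1 to 20 rows; each row is the pose to reach, as a shift and turn from the pose commanded when the call began, along the tool's axes at that moment; what a row does not reach only later rows make up. A row lasts 1/10 s, in which the tool goes at most 50 mm and 8.59 degrees, less where a joint would pass 70% of its speed; a pose out of reach is approached as far as the arm can. A call with a gripper value outside its range is refused whole. The fingers move at their own pace and stop on an object; FORCE is the grip in N (left out, the last holds). Time passes only in rows, so rows that repeat a pose let the fingers close. It gives the time, the measured TCP pose, the force and the opening at its end, in the units of the state.
- get_obs(): the state, without advancing time (a new reading comes with each control period).
- read_camera(name): name is "scene" or "top" or "wrist"; returns the picture (384x512x3 uint8, blue, green, red); there is no depth.
- camera_params(name): a dict with "camera_matrix" (3x3 intrinsics, pixels), "R" (3x3) and "t" (3): a world point X has camera coordinates R X + t. Camera axes: x right, y down, z forward; pixel columns grow to the right and rows downward; lengths in m; the calibration is good to about 2 mm. A picture is of the moment at which its call begins: read the wrist's pose just before it. camera_params takes no time and is no camera call; for the wrist camera it gives the pose at the moment of the call.
- sign_off(): hands the job in, once; it reports no verdict.
The state is a dict: "time_s": time; "qpos": joint angles; "joint_velocities": joint speeds; "effort": joint torques, N m; "tool_pos": TCP position; "tool_rot": TCP orientation; "force": force on the tool from outside, world axes, zero at the start; "wrist_torque": the same for the moment, N m; "grip_width": finger opening in m.
Only numpy, scipy, OpenCV 4.12 (cv2) and the standard library are available. Lean on these libraries where they do the work, as an engineer would, in place of code of your own. Each camera call takes 0.05 s, during which the arm holds its last target.

## Task

Clamp the tube rack on the shaker platform ready for a run: squeeze the clamp's release bar against its palm grip, keep it squeezed while you slide the clamp along until it has pushed the rack square against the rear stop bar and its sprung strip is pressed in about three quarters of the way, then let go so that the locking pin drops into a notch and the clamp stays tight. Never press so hard that the strip's springs bottom out, and leave the tip box, bottle and pipette where they are.

Things in the scene. Friction and masses are not known exactly. Their poses are not given: they have to be found in the camera images.
- shaker: Orbital shaker, fixed on the bench: white housing, aluminium platform 330 (x) x 300 (y) mm, top 95 mm above the bench. Origin: on the bench under the platform's centre. x: the clamp's sliding direction, from the clamp to the rear stop bar; z up. Rails 20 mm high along the platform's y edges. A slot 22 mm wide along its middle holds steel cross rungs 6 mm apart, the notches for the locking pin.
- platform_mid (a point): Centre of the platform's top face (axes as the shaker's). Beyond the rack a rear stop bar stands across the platform (36 mm high, rubber face 220 mm long). It is screwed down and does not move; its face lies somewhere between x = 0.105 and x = 0.150 from this point and is not measured.
- clamp: Sliding clamp across the platform. Origin: on the platform's top face, below the grip's middle; axes as the shaker's. Slides along x only, 145 mm at most, friction about 1.5 N. Two parallel bars along y stand on it, to be squeezed together along x: palm grip (fixed, -x side) and release bar (+x side). Outside width 48 mm at rest (x -0.025 to 0.023), 37 mm fully squeezed (x -0.025 to 0.012).
- palm_grip (a point): Middle of the fixed black palm grip: 82 mm long (y), 14 mm thick (x), 24 mm high; lies at x = -0.018, z = 0.070 from the clamp's origin. Its two posts stand below it, from y = 0.031 to 0.041 either side; below z = 0.041 is the clamp's own plate and beam.
- release_bar (a point): Middle of the steel release bar at the top of the lever: round, 12 mm thick, 66 mm long (y); at rest at x = 0.017, z = 0.066 from the clamp's origin. Squeezed, it moves 11 mm towards the palm grip (-x) and lifts the locking pin; takes 8 N at first, 15 N fully. Its arms stand below its ends (|y| above 0.026). Nothing else within 60 mm in x is higher than z = 0.041.
- lever (a joint): Angle of the release lever: 0 rad at rest with the pin down in a notch, 0.30 fully squeezed; the pin is clear of the rungs above about 0.25. A spring returns it. Pin down blocks sliding both ways (1.5 mm play). Let go above a rung, the clamp is pushed back by its pressed strip, by 6 mm at most, until the pin drops into a notch.
- strip_free (a point): Point on the clamp at x = 0.085, z = 0.025 from its origin, where the middle of the pressure strip's face stands while it is free (this point does not move with the strip). The strip: aluminium with rubber face, 230 mm long (y), 30 mm high, faces +x, carried by two spring plungers: 1.8 N per mm, pressed in at most 12 mm (21 N).
- rack: Loose orange tube rack 76 (x) x 190 (y) x 50 mm high with capped tubes standing up to 68 mm, about 0.34 kg. Origin: centre of its underside; stands on the platform between the clamp's strip and the rear stop bar, long side across the platform, a little askew, with a gap of 3 to 87 mm behind it. Pushing it along the platform takes about 1 N.
- tip_box: Bystander: box of pipette tips 83 x 122 x 69 mm high, clear with a yellow top, on the bench beside the shaker. Origin: centre of its underside.
- bottle: Bystander: round glass bottle 70 mm across, 135 mm high with a blue cap, on the bench beside the shaker. Origin: centre of its underside.
- pipette: Bystander: hand pipette lying on the bench, about 245 mm long, 26 mm high. Origin: on the bench under its middle; x along it towards its tip.
Things that resemble listed ones, but are neither listed nor needed, are in the scene too. Of the things shaped like the rack, the orange one is meant.

How it is judged (in metres and radians):
On the way:
1. the clamp has been slid at least 20 mm with its release lever held squeezed (value of joint lever above 0.2 rad and distance of clamp from where it was at the start of the episode above 0.02 m), for 0.2 s.
At the end, for the whole second after the job is handed in: The lever is back at rest (under 0.06 rad, pin down in a notch), the strip bears on the rack with 2.5 to 22 N (pressed in over about 1.4 mm; friction alone cannot hold that, so the rack is against the rear stop), and the rack is upright, square to the platform within 2 degrees and at rest (value of joint lever below 0.06 rad and contact force between clamp and rack between 2.5 and 22 N and angle between the x axis of rack and the x axis of shaker, either way round below 0.035 rad and angle between rack's own z axis and vertical below 0.05 rad and linear speed of rack below 0.01 m/s); the robot touches nothing.
It fails at once if the clamp pressed the rack with more than 24 N (springs bottomed out) (contact force between clamp and rack above 24 N).
It fails at once if the tip box, bottle or pipette was moved more than 20 mm (distance of any of tip_box, bottle, pipette from where it was at the start of the episode above 0.02 m).
It also fails if it takes over 42 s, if anything falls off the work surface, if the arm or the gripper's body presses on something with over 40 N, if the wrist force passes 120 N, or if a joint passes its speed limit or range.

## Working session

There is one attempt and no reset: what is moved stays moved. The work goes in short steps, Python scripts to look and compute and a shell command to move; the robot and the scene stay as the last step left them, time stands still between calls to the robot, and variables do not carry over. Pictures are saved under pics/ and viewed, and the job is handed in when it is done.

```bash
mkdir -p pics; ls; python3 - <<'E'
from cell import *
import cv2
for n in ["scene","top","wrist"]:
    p=camera_params(n); print(n,p)
    cv2.imwrite(f"pics/{n}0.png",read_camera(n))
print(get_obs())
E
```

```text
pics
scene {'camera_matrix': array([[475.66766309,   0.        , 257.48768976],
       [  0.        , 475.66766309, 187.41922425],
       [  0.        ,   0.        ,   1.        ]]), 'R': array([[ 5.70058164e-01,  8.21604177e-01,  5.15251374e-04],
       [ 6.57877133e-01, -4.56082674e-01, -5.99321510e-01],
       [-4.92170059e-01,  3.41987092e-01, -8.00508252e-01]]), 't': array([-0.26988847, -0.27261852,  1.8218684 ])}
top {'camera_matrix': array([[415.87217466,   0.        , 256.39834076],
       [  0.        , 415.87217466, 196.08960632],
       [  0.        ,   0.        ,   1.        ]]), 'R': array([[-0.02689217, -0.9995715 , -0.01155957],
       [-0.97963573,  0.02865402, -0.19872794],
       [ 0.19897401,  0.00597995, -0.97998652]]), 't': array([0.00997906, 0.53788627, 1.25838908])}
wrist {'camera_matrix': array([[332.80661307,   0.        , 255.26302384],
       [  0.        , 332.80661307, 193.34785279],
       [  0.        ,   0.        ,   1.        ]]), 'R': array([[ 0.29523131, -0.95542322, -0.00222216],
       [-0.92716175, -0.28705834,  0.24076669],
       [-0.23067197, -0.06902156, -0.97058048]]), 't': array([-0.6490506 , -0.02897544,  0.38824844])}
{'time_s': 0.15, 'qpos': array([73.62902087, 18.42908503, -4.01766032, 83.15938481,  1.2952615 ,
       78.5405541 , -3.26152163]), 'joint_velocities': array([-0.03385614, -0.0710779 ,  0.00041311, -0.22895299, -0.04305206,
        0.06015299,  0.0511622 ]), 'effort': array([-5.34725143e-05, -4.91795683e+01, -4.04734053e-01, -3.12877536e+01,
       -6.41259947e-02,  4.04717121e-02,  1.28917422e-04]), 'tool_pos': array([ 0.19183192, -0.62060722,  0.22171081]), 'tool_rot': array([-1.79916217e+02,  4.66401497e-03,  1.71809386e+01]), 'force': array([-0.23926209,  0.35197876, -0.00308081]), 'wrist_torque': array([-0.0232453 , -0.02070962,  0.04783106]), 'grip_width': 0.08705520262426958}
```

View pics/scene0.png

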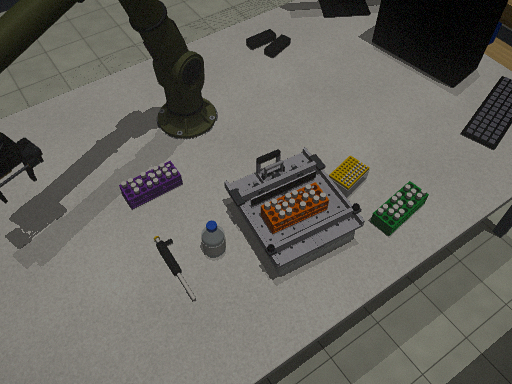

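View pics/top0.png

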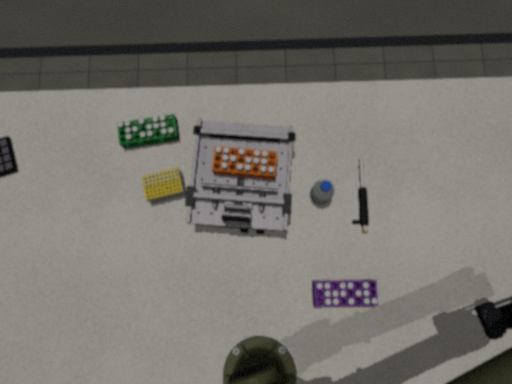

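View pics/wrist0.png

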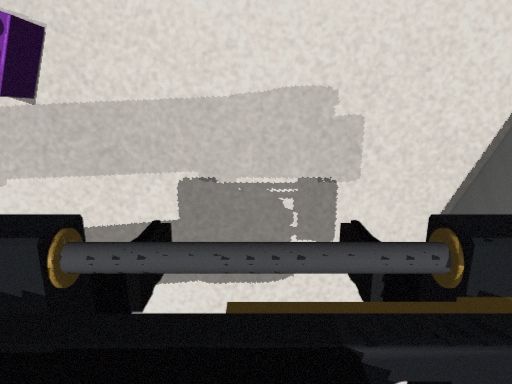

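The scene and top views show the shaker ahead of the robot. In the top view its platform spans about (190-295, 122-232), with the clamp grip at about (237, 212) and the rack at (245, 162). The stop bar is on the far side. I'll zoom in to measure.

```bash
python3 - <<'E'
import cv2
a=cv2.imread("pics/top0.png")[110:245,175:310]
cv2.imwrite("pics/topz.png",cv2.resize(a,None,fx=4.4,fy=4.4,interpolation=cv2.INTER_CUBIC))
a=cv2.imread("pics/scene0.png")[140:280,215:375]
cv2.imwrite("pics/scenez.png",cv2.resize(a,None,fx=4.25,fy=4.25,interpolation=cv2.INTER_CUBIC))
E
```

```text
(no output)
```

View pics/topz.png

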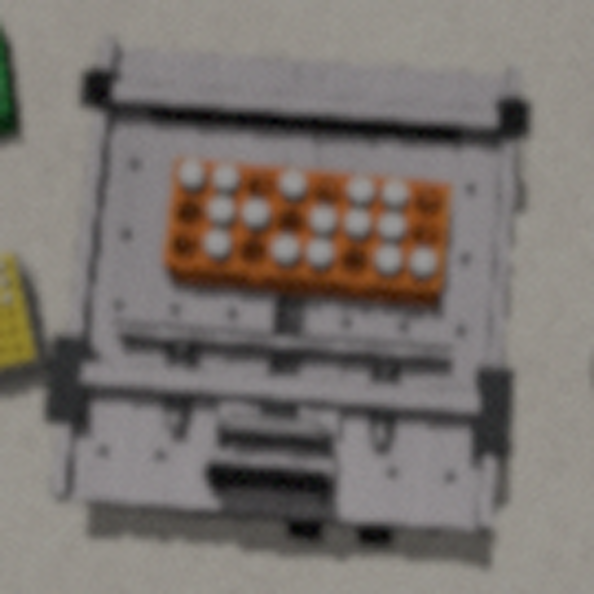

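View pics/scenez.png

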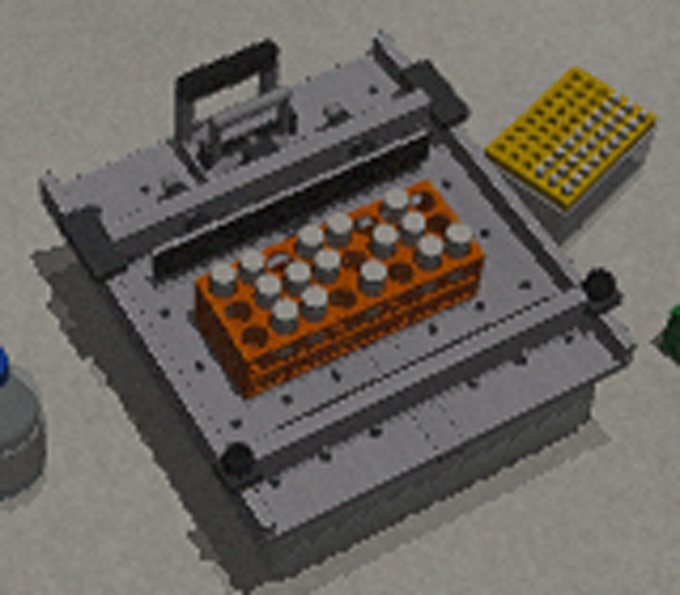

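```bash
cat > h.py <<'E'
import numpy as np
from cell import *
def bp(n,uv,z,P=None):
    P=P or camera_params(n);K=P["camera_matrix"];R=P["R"];t=P["t"]
    d=R.T@np.linalg.inv(K)@np.array([uv[0],uv[1],1.]);c=-R.T@t
    return c+d*(z-c[2])/d[2]
def pj(n,X,P=None):
    P=P or camera_params(n);q=P["camera_matrix"]@(P["R"]@np.array(X)+P["t"]);return q[:2]/q[2]
E
python3 - <<'E'
from h import *
tz=lambda x,y:(175+x/4.4-.4,110+y/4.4-.4)
sz=lambda x,y:(215+x/4.25-.4,140+y/4.25-.4)
pts=[("grip topfar L",'t',(212,464),.177),("grip topfar R",'t',(333,474),.177),
("stop top edge L",'t',(115,103),.131),("stop R",'t',(497,127),.131),
("bar L",'t',(220,430),.167),("bar R",'t',(330,438),.167),
("rack top fl",'t',(172,157),.145),("rack fr",'t',(450,185),.145),("rack nl",'t',(168,268),.145),("rack nr",'t',(440,292),.145),
("strip nearL",'t',(120,322),.135),("strip R",'t',(450,350),.135),
("platf back L corner",'t',(60,490),.115),("platf back R",'t',(490,515),.095),("front R rail",'t',(515,75),.115),("front L rail",'t',(112,42),.115),
("S grip top L",'s',(178,75),.177),("S grip top R",'s',(275,42),.177),
("S rail back R",'s',(380,32),.115),("S rail back L",'s',(42,180),.115),
("S platf front L",'s',(270,532),.095),("S fr R",'s',(632,352),.115),
]
for n,c,p,z in pts:
    print(n,np.round(bp("top" if c=='t' else "scene",(tz if c=='t' else sz)(*p),z),4))
E
```

```text
grip topfar L [0.461  0.0907 0.177 ]
grip topfar R [0.4523 0.0131 0.177 ]
stop top edge L [0.7246 0.1597 0.131 ]
stop R [ 0.6988 -0.1054  0.131 ]
bar L [0.4848 0.0862 0.167 ]
bar R [0.4775 0.0147 0.167 ]
rack top fl [0.6793 0.1187 0.145 ]
rack fr [ 0.6535 -0.0706  0.145 ]
rack nl [0.6009 0.1219 0.145 ]
rack nr [ 0.5787 -0.0612  0.145 ]
strip nearL [0.5667 0.1558 0.135 ]
strip R [ 0.5407 -0.0669  0.135 ]
platf back L corner [0.456  0.1993 0.115 ]
platf back R [ 0.4333 -0.0917  0.095 ]
front R rail [ 0.7426 -0.1209  0.115 ]
front L rail [0.7763 0.1641 0.115 ]
S grip top L [0.4452 0.0157 0.177 ]
S grip top R [0.4596 0.0924 0.177 ]
S rail back R [0.4551 0.2    0.115 ]
S rail back L [ 0.4279 -0.0941  0.115 ]
S platf front L [ 0.7481 -0.12    0.095 ]
S fr R [0.787  0.1608 0.115 ]
```

```bash
cat >> h.py <<'E'
from scipy.spatial.transform import Rotation as Ro
def shift(target):
    o=get_obs();R=Ro.from_euler('xyz',o["tool_rot"],degrees=True).as_matrix()
    return np.round(R.T@(np.array(target)-o["tool_pos"]),4)
E
python3 - <<'E'
from h import *
for t in [(.45,-.35,.26),(.45,.05,.26)]: print(shift(t))
E
```

```text
[ 0.3266 -0.1823 -0.038 ]
[ 0.4447 -0.5645 -0.0375]
```

```bash
python3 -m handwheel '[[0.087,0.05,-0.02,-0.038,-0.1],[0.087,0.1,-0.04,-0.038,-0.2],[0.087,0.14,-0.06,-0.038,-0.3],[0.087,0.18,-0.09,-0.038,-0.4],[0.087,0.22,-0.11,-0.038,-0.5],[0.087,0.26,-0.14,-0.038,-0.6],[0.087,0.3,-0.16,-0.038,-0.7],[0.087,0.327,-0.19,-0.038,-0.8],[0.087,0.34,-0.23,-0.038,-0.9],[0.087,0.355,-0.28,-0.038,-1.0],[0.087,0.37,-0.33,-0.038,-1.1],[0.087,0.386,-0.38,-0.038,-1.162],[0.087,0.40,-0.43,-0.038,-1.162],[0.087,0.415,-0.475,-0.038,-1.162],[0.087,0.43,-0.52,-0.038,-1.162],[0.087,0.44,-0.55,-0.038,-1.162],[0.087,0.445,-0.5645,-0.038,-1.162],[0.087,0.445,-0.5645,-0.038,-1.162],[0.087,0.445,-0.5645,-0.038,-1.162],[0.087,0.445,-0.5645,-0.038,-1.162]]' 30
python3 - <<'E'
from h import *
import cv2,pickle
P=camera_params("wrist");pickle.dump(P,open("w1.pkl","wb"))
cv2.imwrite("pics/w1.png",read_camera("wrist"));print(get_obs())
E
```

```text
time_s: 2.15
tool_pos: [0.4503, 0.0479, 0.2603]
tool_rot: [-180.0, 0.0, 83.6]
force: [0.7, -0.5, 0.5]
grip_width: 0.0872
{'time_s': 2.2, 'qpos': array([ 38.42153266,  -7.10579851, -43.45519819, 104.80932257,
        -4.94384039,  80.424895  , -10.39664941]), 'joint_velocities': array([ 0.01913752,  0.07109851, -0.37364586, -0.08878424, -0.36878801,
       -0.0623918 , -0.07876886]), 'effort': array([-2.74714334e-01, -1.70531917e+01,  2.30266258e+00, -3.13948774e+01,
       -9.02324240e-02,  2.83286674e-02,  5.72389123e-03]), 'tool_pos': array([0.45038745, 0.04797114, 0.26032093]), 'tool_rot': array([-1.79973371e+02,  1.12593399e-02,  8.35897400e+01]), 'force': array([0.06530736, 0.45078191, 1.34579537]), 'wrist_torque': array([-0.05861181, -0.10097425,  0.00483104]), 'grip_width': 0.08679894505215373}
```

View pics/w1.png

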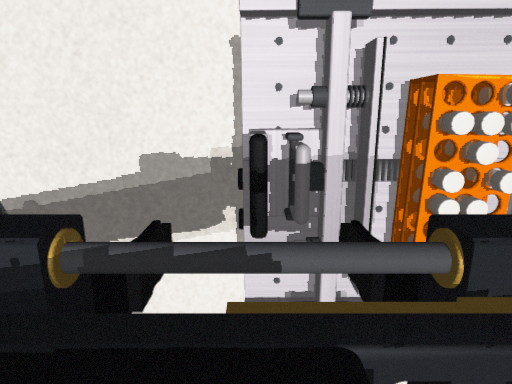

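The wrist view shows the palm grip at u≈249-268, v≈133-238, and the release bar at u≈295-309, v≈143-223. The plate edge is vertical in the image, so the yaw is nearly right. The rack is to the right.

```bash
python3 - <<'E'
from h import *
import pickle
P=pickle.load(open("w1.pkl","rb"))
f=lambda u,v,z:np.round(bp("wrist",(u,v),z,P),4)
a=np.radians(-6.2);X=np.array([np.cos(a),np.sin(a)]);Y=np.array([-X[1],X[0]])
for n,u,v,z in [("grip L top",259,133,.17),("grip bot",259,238,.17),("bar top",302,143,.167),("bar bot",302,223,.167),("plate edge",247,30,.095),("plate edge2",247,290,.095),("beam",331,15,.135),("beam",321,300,.135),("strip",383,40,.135),("strip b",363,235,.135)]:
    p=f(u,v,z);print(n,p,"s",round(p[:2]@X,4),"y",round(p[:2]@Y,4))
o=get_obs()["tool_pos"];print("tcp",o[:2]@X,o[:2]@Y)
c=np.array([.466,.051]);print(c@X,c@Y)
E
```

```text
grip L top [0.4586 0.0966 0.17  ] s 0.4455 y 0.1456
grip bot [0.4495 0.0139 0.17  ] s 0.4454 y 0.0624
bar top [0.4902 0.0853 0.167 ] s 0.4781 y 0.1377
bar bot [0.4852 0.0216 0.167 ] s 0.48 y 0.0739
plate edge [0.458  0.1838 0.095 ] s 0.4355 y 0.2322
plate edge2 [ 0.4275 -0.0741  0.095 ] s 0.433 y -0.0275
beam [0.5245 0.1784 0.135 ] s 0.5022 y 0.234
beam [ 0.5007 -0.0697  0.135 ] s 0.5053 y -0.0152
strip [0.5645 0.1558 0.135 ] s 0.5444 y 0.2159
strip b [ 0.5431 -0.0076  0.135 ] s 0.5407 y 0.0511
tcp 0.4425722617329177 0.09633211404623805
0.45776638207009185 0.10102939892159472
```

```bash
python3 - <<'E'
from h import *
a=np.radians(-6.2);X=np.array([np.cos(a),np.sin(a)]);Y=np.array([-X[1],X[0]])
p=.4595*X+.105*Y
print(p,shift((*p,.18)),shift((*p,.145)))
E
```

```text
[0.4681523  0.05476015] [0.0087 0.0169 0.0803] [0.0088 0.0169 0.1153]
```

```bash
python3 -m handwheel '[[0.087,0.0087,0.017,0.03,0],[0.087,0.0087,0.017,0.06,0],[0.087,0.0087,0.017,0.08,0],[0.087,0.0087,0.017,0.1,0],[0.087,0.0087,0.017,0.115,0],[0.087,0.0087,0.017,0.115,0],[0.087,0.0087,0.017,0.115,0]]' 30
python3 - <<'E'
from h import *
import cv2,pickle
P=camera_params("wrist");pickle.dump(P,open("w2.pkl","wb"))
cv2.imwrite("pics/w2.png",read_camera("wrist"))
a=read_camera("scene")[110:280,200:375]
cv2.imwrite("pics/s2.png",cv2.resize(a,None,fx=3.5,fy=3.5,interpolation=cv2.INTER_CUBIC))
E
```

```text
time_s: 2.9
tool_pos: [0.4683, 0.0557, 0.1457]
tool_rot: [-180.0, -0.0, 83.7]
force: [0.0, -0.1, -0.2]
grip_width: 0.0867
```

View pics/w2.png

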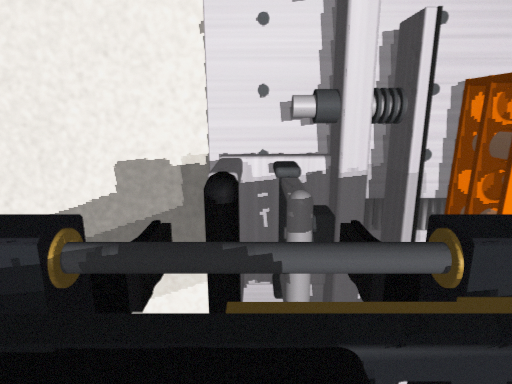

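View pics/s2.png

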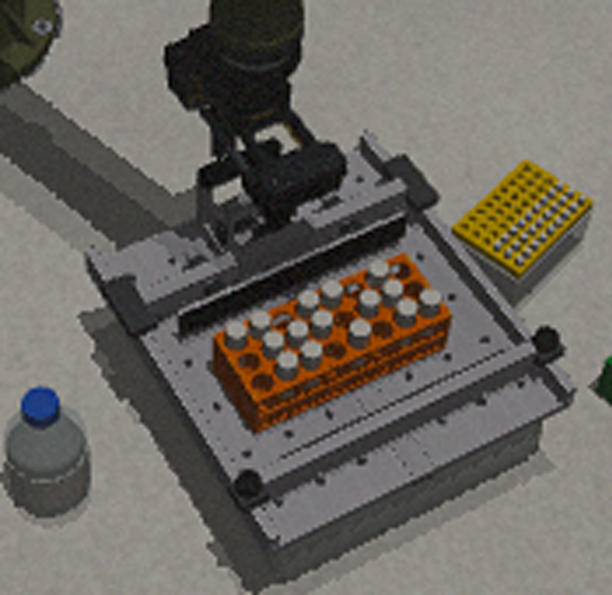

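The grip (u≈205-240) and release bar (u≈287-313) both lie between the fingers (u≈165 and 345). Nothing is touching, so I'll squeeze.

```bash
python3 -m handwheel '[[0.06,0,-0.002,0,0],[0.05,0,-0.003,0,0],[0.045,0,-0.0035,0,0],[0.04,0,-0.0035,0,0],[0.035,0,-0.0035,0,0],[0.03,0,-0.0035,0,0],[0.03,0,-0.0035,0,0],[0.03,0,-0.0035,0,0],[0.03,0,-0.0035,0,0],[0.03,0,-0.0035,0,0]]' 30
```

```text
time_s: 4.0
tool_pos: [0.4653, 0.0568, 0.1462]
tool_rot: [179.9, 0.0, 83.8]
force: [-0.4, -0.2, 5.8]
grip_width: 0.0357
```

```bash
python3 -m handwheel '[[0.03,0,0.003,0,0],[0.03,0,0.008,0,0],[0.03,0,0.014,0,0],[0.03,0,0.02,0,0],[0.03,0,0.025,0,0],[0.03,0,0.03,0,0],[0.03,0,0.03,0,0],[0.03,0,0.03,0,0]]' 30; python3 - <<'E'
from h import *
import cv2
a=read_camera("top")[110:245,175:310]
cv2.imwrite("pics/t3.png",cv2.resize(a,None,fx=4.4,fy=4.4,interpolation=cv2.INTER_CUBIC))
print(get_obs()["qpos"])
E
```

```text
time_s: 4.8
tool_pos: [0.4956, 0.0536, 0.1462]
tool_rot: [179.9, -0.0, 83.8]
force: [1.7, -1.5, 5.1]
grip_width: 0.036
[ 35.61937154   6.16637277 -46.88473817 108.65290287   4.91683219
  67.08781342 -19.25026038]
```

View pics/t3.png

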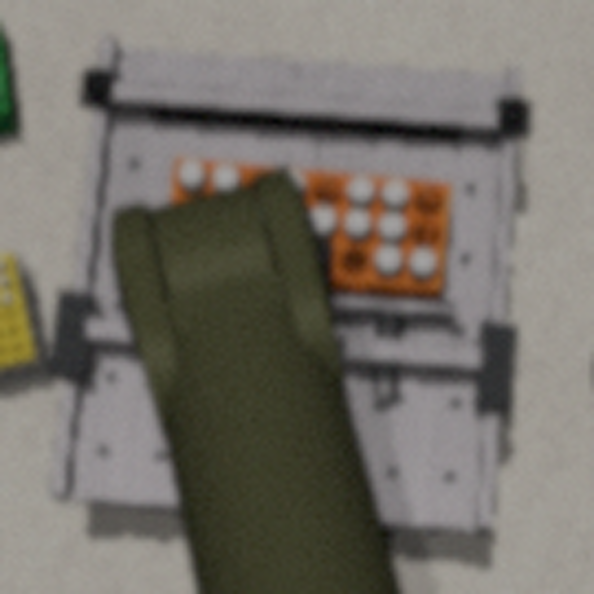

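The clamp slid 30 mm: its guide blocks moved from v≈380 to v≈335, and the strip is just short of the rack. I'll continue.

```bash
python3 -m handwheel '[[0.03,0,0.004,0,0],[0.03,0,0.008,0,0],[0.03,0,0.012,0,0],[0.03,0,0.016,0,0],[0.03,0,0.02,0,0],[0.03,0,0.024,0,0],[0.03,0,0.028,0,0],[0.03,0,0.032,0,0],[0.03,0,0.036,0,0],[0.03,0,0.038,0,0],[0.03,0,0.04,0,0],[0.03,0,0.04,0,0],[0.03,0,0.04,0,0]]' 30; python3 - <<'E'
from h import *
import cv2
a=read_camera("top")[110:245,175:310]
cv2.imwrite("pics/t4.png",cv2.resize(a,None,fx=4.4,fy=4.4,interpolation=cv2.INTER_CUBIC))
a=read_camera("scene")[110:280,200:375]
cv2.imwrite("pics/s4.png",cv2.resize(a,None,fx=3.5,fy=3.5,interpolation=cv2.INTER_CUBIC))
print(get_obs()["force"])
E
```

```text
time_s: 6.15
tool_pos: [0.5343, 0.0495, 0.1462]
tool_rot: [180.0, 0.0, 83.8]
force: [-1.3, -0.9, 7.4]
grip_width: 0.0356
[-1.07637238 -0.19262148  8.43543399]
```

View pics/t4.png

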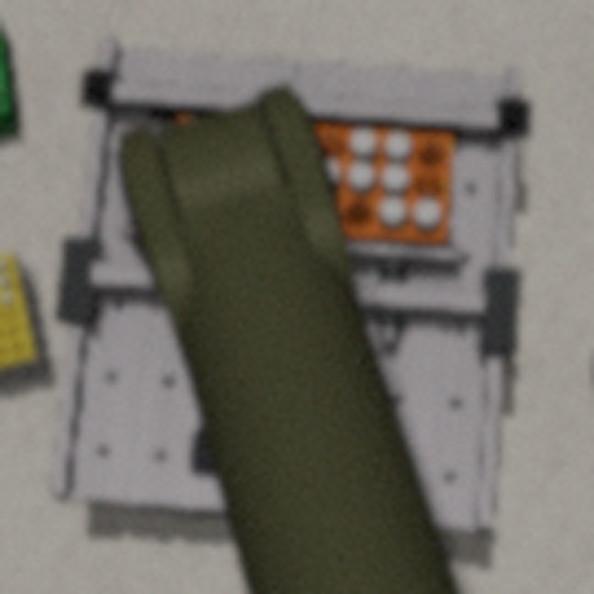

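View pics/s4.png

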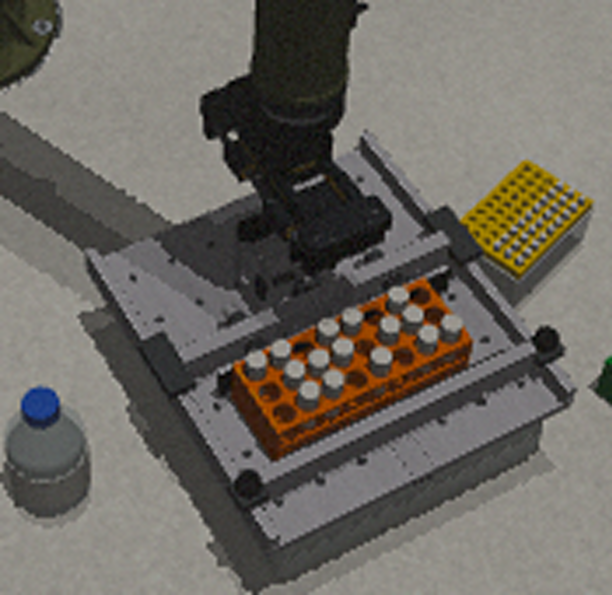

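The rack now lies square along the strip, with the stop bar roughly 1 cm behind it. I'll approach in small steps, watching the force.

```bash
cat > m.py <<'E'
from h import *
a=np.radians(-6.2);X=np.array([np.cos(a),np.sin(a)])
F=[];S=[]
for i in range(6):
    read_camera("wrist");o=get_obs();F.append(o["force"][:2]@X);S.append(o["tool_pos"][:2]@X)
print("s",round(np.mean(S),5),"F",np.round(np.mean(F),2),np.round(np.std(F),2),"w",o["grip_width"],o["time_s"])
E
python3 m.py
python3 -m handwheel '[[0.03,0,0.002,0,0],[0.03,0,0.004,0,0],[0.03,0,0.006,0,0],[0.03,0,0.007,0,0],[0.03,0,0.008,0,0],[0.03,0,0.008,0,0]]' 30; python3 m.py
```

```text
s 0.52584 F -0.91 0.48 w 0.0356976777355644 6.55
time_s: 7.15
tool_pos: [0.542, 0.0487, 0.1462]
tool_rot: [-180.0, 0.0, 83.8]
force: [-1.1, 0.2, 8.6]
grip_width: 0.0356
s 0.53359 F -1.65 0.26 w 0.03635634054047893 7.45
```

```bash
python3 -m handwheel '[[0.03,0,0.001,0,0],[0.03,0,0.002,0,0],[0.03,0,0.003,0,0],[0.03,0,0.003,0,0]]' 30; python3 m.py
python3 -m handwheel '[[0.03,0,0.001,0,0],[0.03,0,0.002,0,0],[0.03,0,0.002,0,0]]' 30; python3 m.py
```

```text
time_s: 7.85
tool_pos: [0.545, 0.0484, 0.1462]
tool_rot: [-180.0, 0.0, 83.8]
force: [-1.9, 0.0, 6.5]
grip_width: 0.0356
s 0.53656 F -2.12 0.42 w 0.03604440429372596 8.15
time_s: 8.45
tool_pos: [0.5466, 0.0482, 0.1462]
tool_rot: [-179.9, 0.0, 83.8]
force: [-3.0, -0.4, 8.4]
grip_width: 0.036
s 0.53821 F -2.92 0.3 w 0.03571461970764214 8.75
```

```bash
python3 -m handwheel '[[0.03,0,0.001,0,0],[0.03,0,0.002,0,0],[0.03,0,0.002,0,0]]' 30; python3 m.py
python3 -m handwheel '[[0.03,0,0.001,0,0],[0.03,0,0.002,0,0],[0.03,0,0.002,0,0]]' 30; python3 m.py
```

```text
time_s: 9.05
tool_pos: [0.5479, 0.0481, 0.1462]
tool_rot: [-179.8, 0.1, 83.8]
force: [-5.6, -1.7, 10.2]
grip_width: 0.0355
s 0.53949 F -5.08 0.59 w 0.035950913631414 9.35
time_s: 9.65
tool_pos: [0.5491, 0.0479, 0.1461]
tool_rot: [-179.8, 0.1, 83.8]
force: [-8.2, -0.1, 11.3]
grip_width: 0.0358
s 0.54072 F -7.68 0.43 w 0.03586395559731573 9.95
```

The spring is engaged: the slope is about 1.8-2 N/mm and sliding friction is about 1.7 N, so it is pressed about 3.3 mm. Target total force is about 17.5 N.

```bash
python3 -m handwheel '[[0.03,0,0.001,0,0],[0.03,0,0.002,0,0],[0.03,0,0.003,0,0],[0.03,0,0.004,0,0],[0.03,0,0.004,0,0]]' 30; python3 m.py
python3 -m handwheel '[[0.03,0,0.001,0,0],[0.03,0,0.002,0,0],[0.03,0,0.002,0,0]]' 30; python3 m.py
```

```text
time_s: 10.45
tool_pos: [0.5515, 0.0477, 0.146]
tool_rot: [-179.5, 0.1, 83.8]
force: [-12.2, -0.3, 14.5]
grip_width: 0.0356
s 0.54308 F -11.87 0.26 w 0.0359806455148769 10.75
time_s: 11.05
tool_pos: [0.5526, 0.0476, 0.146]
tool_rot: [-179.4, 0.1, 83.8]
force: [-13.5, -0.1, 16.2]
grip_width: 0.0359
s 0.54421 F -13.68 0.36 w 0.03566808338084642 11.35
```

```bash
python3 -m handwheel '[[0.03,0,0.001,0,0],[0.03,0,0.002,0,0],[0.03,0,0.003,0,0],[0.03,0,0.0035,0,0],[0.03,0,0.0035,0,0]]' 30; python3 m.py
python3 - <<'E'
from h import *
import cv2
cv2.imwrite("pics/w5.png",read_camera("wrist"))
a=read_camera("scene")[110:280,200:375]
cv2.imwrite("pics/s5.png",cv2.resize(a,None,fx=3.5,fy=3.5,interpolation=cv2.INTER_CUBIC))
E
```

```text
time_s: 11.85
tool_pos: [0.5545, 0.0474, 0.1459]
tool_rot: [-179.2, 0.2, 83.8]
force: [-17.6, -1.3, 19.2]
grip_width: 0.0361
s 0.54616 F -17.75 0.33 w 0.03572420877420639 12.15
```

View pics/w5.png

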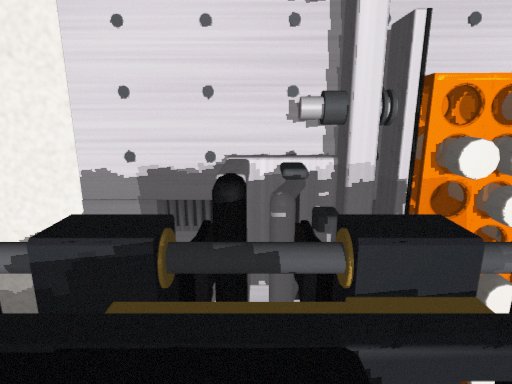

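View pics/s5.png

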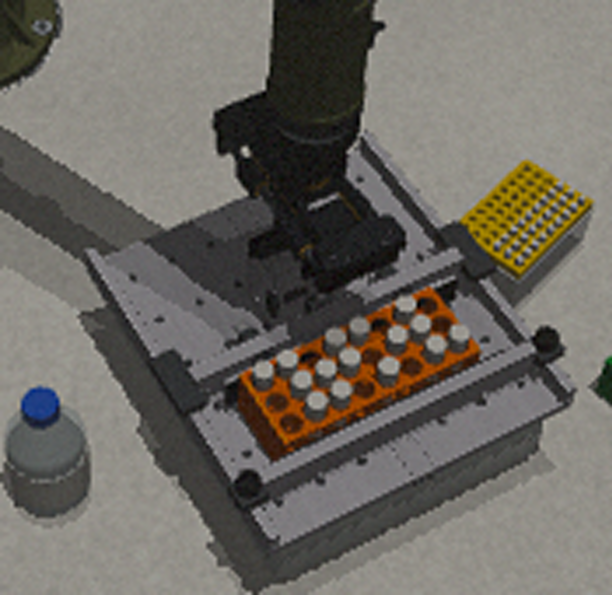

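The springs are nearly closed but not bottomed, at about 16 N (17.7 N less friction), and the rack is flush with the stop. I'll release now.

```bash
python3 -m handwheel '[[0.06,0,0,0,0],[0.075,0,-0.002,0,0],[0.075,0,-0.003,0,0],[0.08,0,-0.003,0,0],[0.08,0,-0.003,0,0]]' 30; python3 m.py
python3 - <<'E'
from h import *
import cv2
cv2.imwrite("pics/w6.png",read_camera("wrist"))
E
```

```text
time_s: 12.75
tool_pos: [0.5574, 0.0466, 0.145]
tool_rot: [-180.0, 0.0, 83.7]
force: [-0.5, 0.6, 0.0]
grip_width: 0.0678
s 0.54938 F -0.23 0.37 w 0.07912734796905245 13.05
```

View pics/w6.png

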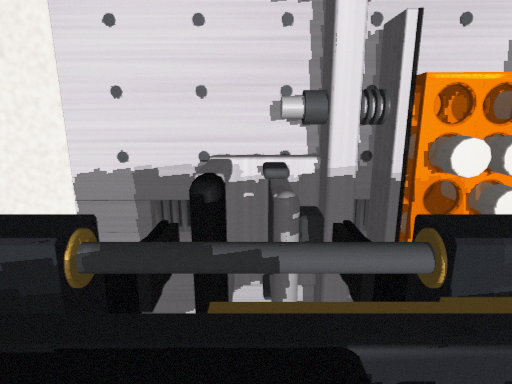

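After release the gap between grip and bar is back at its rest value (208→286 px, the same 78 px as before). The clamp crept back about 6 mm into a notch, and the springs are still visibly shorter than when free. I'll withdraw upward and check.

```bash
python3 - <<'E'
from h import *
print(get_obs()["qpos"])
E
python3 -m handwheel '[[0.087,0,-0.004,0,0],[0.087,0,-0.004,-0.01,0],[0.087,0,-0.004,-0.03,0],[0.087,0,-0.004,-0.06,0],[0.087,0,-0.004,-0.09,0],[0.087,0,-0.004,-0.115,0],[0.087,0,-0.02,-0.115,0],[0.087,0,-0.02,-0.115,0],[0.087,0,-0.02,-0.115,0]]' 30
python3 - <<'E'
from h import *
import cv2,pickle
P=camera_params("wrist");pickle.dump(P,open("w7.pkl","wb"))
cv2.imwrite("pics/w7.png",read_camera("wrist"))
E
```

```text
[ 32.09607421  15.32339287 -45.41232798 100.59048915  11.63180961
  68.92613339 -22.76012557]
time_s: 14.0
tool_pos: [0.5379, 0.0487, 0.2609]
tool_rot: [179.9, 0.1, 83.8]
force: [-0.8, 0.2, -0.1]
grip_width: 0.087
```

View pics/w7.png

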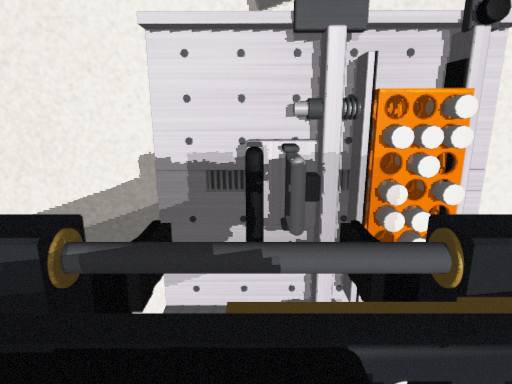

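```bash
python3 - <<'E'
import cv2,numpy as np
a=cv2.imread("pics/w1.png")[20:130,280:420];b=cv2.imread("pics/w7.png")[20:130,280:420]
cv2.imwrite("pics/cmp.png",np.vstack([cv2.resize(x,None,fx=2.7*2,fy=2.7,interpolation=cv2.INTER_CUBIC) for x in(a,b)]))
E
```

```text
(no output)
```

View pics/cmp.png

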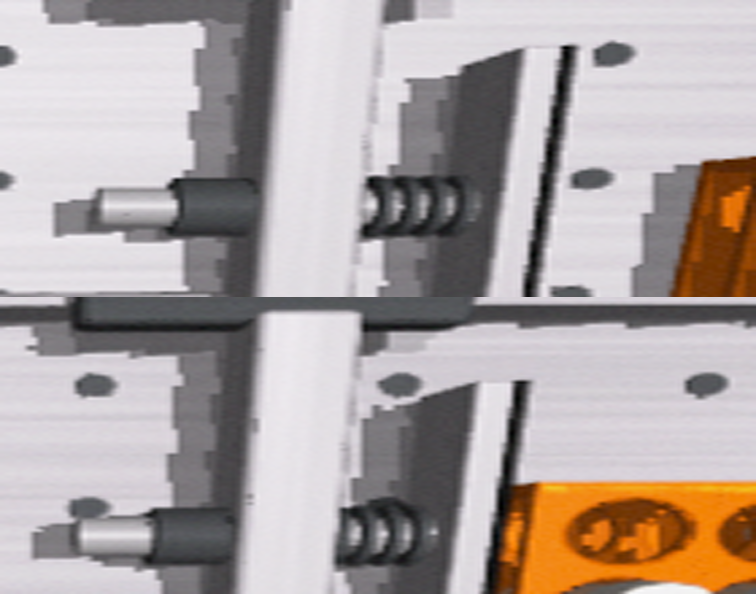

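```bash
python3 - <<'E'
from h import *
import cv2
a=read_camera("scene")[110:310,150:375]
cv2.imwrite("pics/s8.png",cv2.resize(a,None,fx=2.9,fy=2.9,interpolation=cv2.INTER_CUBIC))
E
```

```text
(no output)
```

View pics/s8.png

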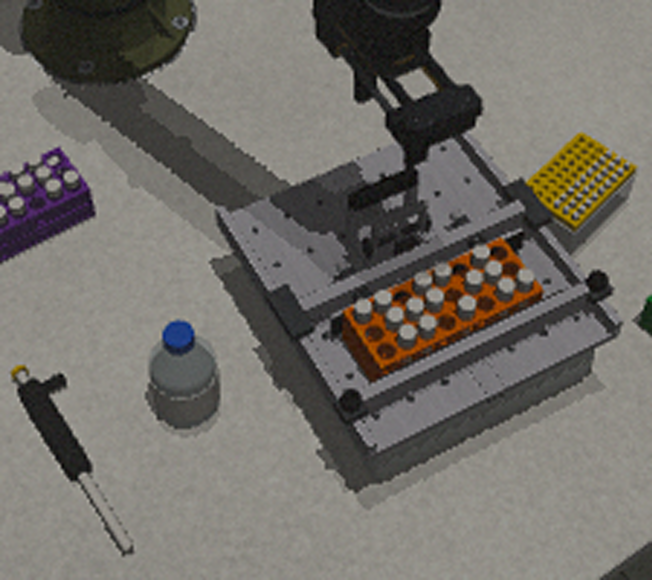

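The rack sits parallel and flush between the strip and the stop, around (440, 305). The gripper is clear of the clamp, and the box, bottle and pipette haven't moved. I'll hand in.

```bash
python3 -c "from cell import *; print(get_obs()['time_s']); sign_off()"
```

```text
14.1
the job is handed in; nothing more can be done
```

The rack is clamped square against the rear stop and I handed the job in at 14.1 s of the 42 s allowed; sign-off gives no verdict.

- **Slide:** I squeezed the release bar at 30 N grip force and held it while sliding the clamp about 90 mm. The strip reached about 9 mm pressed, roughly 16 N after subtracting friction. The highest averaged tool force was 17.8 N, so the springs stayed short of bottoming out.
- **Release:** When I let go, the clamp was just short of a notch and was pushed back about 6 mm before the pin dropped. The strip is therefore held about 3 mm pressed, roughly 5 N. That is inside the 2.5–22 N window but well below three quarters. I estimated it from the pictures and the slide distance, not from a contact force reading.
- **Last checks:** The gap between grip and bar is back to its rest size. The rack looks upright and flush with the stop, though I judged squareness by eye. The gripper is clear, and the tip box, bottle and pipette look unmoved.

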